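# Tip the jug of potatoes into the colander and stand it on the board

## Task

Take the jug of small potatoes out from under the wire shelf without spilling, and tip all four potatoes out of it into the colander on the kitchen scale. Then stand the empty jug gently upright, wholly on the round wooden board, and let go. Do not knock over or shove anything else, and leave the colander where it is on the scale.

Things in the scene. Friction and masses are not known exactly. Their poses are not given: they have to be found in the camera images.
- jug: the loose grey plastic jug, open-topped, round, 120 mm tall, outside diameter 88 mm at the foot and 120 mm at the rim, wall 4 mm, about 0.2 kg empty. Origin at the centre of its underside, z towards the mouth, its one handle on its -x side. Starts upright under the wire shelf, handle roughly towards -y of the world (within 30 degrees), with the four potatoes in it
- jug_center (a point): the point on the jug's axis half-way up, 60 mm above its underside; the jug's axes. The walls flare only 8 degrees: the jug must be tipped well past level (some 105 degrees from upright, or more) for everything to roll out
- jug_handle (a point): middle of the jug's strap handle: a straight bar parallel to the jug's axis, 100 mm from it on the -x side, 70 mm above the underside. The bar's section is 20 mm (jug x) by 16 mm (jug y, the width to pinch); it runs from 33 to 108 mm above the underside, with an arm to the wall at either end and a gap of about 35 mm between bar and wall. Jug's axes
- jug_mouth (a point): the centre of the jug's mouth, on its axis, 120 mm above its underside. Same axes as the jug
- shelf_front (a point): middle of the front bar of the fixed steel wire shelf, a flat grid of bars 8 to 10 mm thick, 205 mm up, 230 mm wide (own y), reaching 170 mm from this bar to own +x, on two posts at its far corners with a low foot rail forward from each. The jug's axis is about 85 mm behind this bar, so the bar hangs almost over the handle: draw the jug out to the front (roughly -y of the world) before it rises
- scale: the fixed white kitchen scale, 210 by 190 mm, 41.5 mm tall at its weighing plate, which carries the colander. Origin at the centre of its underside
- colander: the loose white plastic colander (0.45 kg) standing on the scale, a round bowl 95 mm tall, outside diameter 150 mm at the foot and 224 mm at the rim, wall 4 mm, two flat ears at its own +y and -y sides that reach to 133 mm from its axis. Origin at the centre of its underside, 41.5 mm above the table, z up, so that the rim is 136.5 mm above the table
- board: the fixed round wooden board, 170 mm in diameter, 14 mm thick, lying on the table. Origin at the centre of its underside
- potato0: one of the four small potatoes, an egg-shaped solid 54 mm long and 39 mm thick, about 55 g. Its origin is at its middle
- potato1: one of the four small potatoes, an egg-shaped solid 54 mm long and 39 mm thick, about 55 g. Its origin is at its middle
- potato2: one of the four small potatoes, an egg-shaped solid 54 mm long and 39 mm thick, about 55 g. Its origin is at its middle
- potato3: one of the four small potatoes, an egg-shaped solid 54 mm long and 39 mm thick, about 55 g. Its origin is at its middle
- tea_bottle: bystander: closed green drink bottle, 64 mm in diameter, 185 mm tall. Its origin is the centre of its underside, its z axis points up.
- water_bottle: bystander: closed clear bottle, 62 mm in diameter, 175 mm tall. Its origin is the centre of its underside, its z axis points up.
- beaker: bystander: empty grey tumbler without handle, 76 mm in diameter, 85 mm tall. Its origin is the centre of its underside, its z axis points up.
- label_box: bystander: small cardboard box, 70 by 50 mm, 45 mm tall. Its origin is the centre of its underside, its z axis points up.
- can: bystander: drink can, 66 mm in diameter, 100 mm tall. Its origin is the centre of its underside, its z axis points up.
- tape_dispenser: bystander: black tape dispenser, 130 by 64 mm, 80 mm tall. Its origin is the centre of its underside, its z axis points up.
Things that resemble listed ones, but are neither listed nor needed, are in the scene too. Of the things shaped like the board, the wooden one is meant.

How it is judged (in metres and radians):
On the way, in this order (a step that is already met when the one before it is completed fails the run):
1. the jug has been lifted out from under the shelf with all four potatoes still in it (distance of jug_center from where it was at the start of the episode above 0.12 m and height (world z) of jug_center above 0.09 m and angle between jug_center's own z axis and vertical below 0.7 rad and distance between each of potato0, potato1, potato2, potato3 and jug_center below 0.075 m), for 0.1 s.
2. all four potatoes lie in the colander, tipped out of the jug held over it (horizontal distance between each of potato0, potato1, potato2, potato3 and colander below 0.105 m and z of potato0 in the frame of colander between 0.01 and 0.095 m and z of potato1 in the frame of colander between 0.01 and 0.095 m and z of potato2 in the frame of colander between 0.01 and 0.095 m and z of potato3 in the frame of colander between 0.01 and 0.095 m and height (world z) of jug_center above 0.12 m and horizontal distance between jug_center and colander below 0.25 m), for 0.2 s.
At the end, for the whole second after the job is handed in: All four potatoes lie inside the colander (within 105 mm of its axis and below its rim), the colander stands upright on the scale within 30 mm of where it was, and the jug is released, at rest and upright (within 0.1 rad) on the wooden board, its axis within 46 mm of the board's centre (horizontal distance between each of potato0, potato1, potato2, potato3 and colander below 0.105 m and z of potato0 in the frame of colander between 0.01 and 0.095 m and z of potato1 in the frame of colander between 0.01 and 0.095 m and z of potato2 in the frame of colander between 0.01 and 0.095 m and z of potato3 in the frame of colander between 0.01 and 0.095 m and horizontal distance between jug_center and board below 0.046 m and angle between each of jug_center, colander's own z axis and vertical below 0.1 rad and height (world z) of jug_center between 0.065 and 0.085 m and linear speed of jug below 0.03 m/s and distance of colander from where it was at the start of the episode below 0.03 m); the robot touches nothing.
It fails at once if a bystander (bottle, tumbler, box, can, tape dispenser) is shoved by more than 40 mm or tipped by more than 0.35 rad (distance of any of tea_bottle, water_bottle, beaker, label_box, can, tape_dispenser from where it was at the start of the episode above 0.04 m or angle between any of tea_bottle, water_bottle, beaker, label_box, can, tape_dispenser's own z axis and vertical above 0.35 rad).
It fails at once if the colander is shoved by more than 30 mm or tipped by more than 0.25 rad (distance of colander from where it was at the start of the episode above 0.03 m or angle between colander's own z axis and vertical above 0.25 rad).
It fails at once if the jug is dropped or banged on the board (more than 50 N) (contact force between jug and board above 50 N).
It also fails if it takes over 72 s, if anything falls off the work surface, if the arm or the gripper's body presses on something with over 40 N, if the wrist force passes 120 N, or if a joint passes its speed limit or range.

## Robot

A 7-joint arm with a two-finger parallel gripper is mounted at the origin on the work surface. World frame = base frame: x ahead of the robot, y to its left, z up, the work surface at z = 0. Lengths are in m, angles in degrees, forces in N, time in s.
With the tool pointing down it reaches from about 0.425 to 0.875 m from the base axis. Payload 4.7 kg.
Tool frame: the origin (TCP) lies midway between the tips of the shut fingers; the grasp point (between the pads) lies 19 mm behind it (env.grip_depth is the distance from the TCP to the grasp point, in m); z points along the fingers, y is the line along which they close (so a half turn about z gives the same grasp; the last joint's range is limited). The gripper opens to 87 mm and grips with 3 to 60 N. Pads are 19 mm wide; open, the fingers measure 117 mm over their backs; the gripper's body (75 mm by 190 mm) begins 51 mm behind the grasp point.
Start: joints at [-67.431, 18.392, -4.016, 83.108, 1.295, 78.541, -3.26], TCP at [0.241, 0.604, 0.223] pointing down, gripper open.
Joint ranges: [-163.93, 163.93], [-17.29, 119.83], [-79.2, 71.16], [3.27, 140.29], [-89.18, 269.18], [5.43, 117.66], [-154.24, 154.24]. Speed limits (degrees/s): [147.25, 147.25, 180, 180, 180, 180, 180].

## Interface

Orientations are given as [roll, pitch, yaw] about the fixed x, y, z axes, in that order (R = Rz(yaw) Ry(pitch) Rx(roll)).
In Python, from cell import get_obs, optics, env, nets gives the robot as it stands.
- The arm moves only by the shell command python3 -m creep 'ROWS' [FORCE]. ROWS is JSON, a list of rows, each an object of numbers: "wx", "wy", "wz": the turn, a rotation vector about the tool's x, y, z in degrees; "tx", "ty", "tz": the shift along the tool's x, y, z in mm; "gripper": the opening, from -1 (shut) to 1 (fully open). A call has 1 to 5 rows; each row is the pose to reach, as a shift and turn from the pose commanded when the call began, along the tool's axes at that moment; what a row does not reach only later rows make up. A row lasts 1/12 s, in which the tool goes at most 41.7 mm and 7.16 degrees, less where a joint would pass 70% of its speed; a pose out of reach is approached as far as the arm can. A call with a gripper value outside its range is refused whole. The fingers move at their own pace and stop on an object; FORCE is the grip in N (left out, the last holds). Time passes only in rows, so rows that repeat a pose let the fingers close. It gives the time, the measured TCP pose, the force, the opening and the grip force at its end, in the units of the state.
- get_obs(): the state, without advancing time (a new reading comes with each control period).
- optics.read_camera(name): name is "side" or "top" or "wrist"; returns (picture, depth): 480x640x3 uint8, red, green, blue; 480x640 float32, m along the optical axis (not along the pixel's ray), 0 where there is no reading.
- optics.camera_info(name): a dict with "fovy" (degrees; the focal length in pixels is half the picture's height over the tangent of half this angle, whatever the lens; pixels are square), "cx", "cy" (the principal point, pixels), "R" (3x3) and "t" (3): a world point X has camera coordinates R X + t; the wrist camera has in their place "tool_from_camera" (4x4, takes a point from camera to tool coordinates, whose origin is the TCP and whose axes are the flange's). Camera axes: x right, y down, z forward; pixel columns grow to the right and rows downward; lengths in m; the calibration is good to about 2 mm. The wrist camera is an equidistant fisheye: a pixel r from the principal point sees the ray r / f radians off the axis. A picture is of the moment at which its call begins: read the wrist's pose just before it. camera_info takes no time and is no camera call.
- env.sign_off(): hands the job in; it is judged then, once.
Trained networks look in the newest picture that a camera, given by its name, has taken for a name from the list of things; names that differ only in an ending like _2 or _b are one class to them, and where a whole thing is asked for, a point or a joint stands for the part that bears it (a point fixed in the world has none). Each returns a list of dicts, best first, with "confidence" (0 to 1); they miss things now and then, are a little off and sometimes report something else, mostly with a low value. They report only what shows in the picture. A call takes as long as a camera call. They do not tell look-alikes from the thing itself.
- nets.look_for(query, camera): "point" ([x, y, z] in m, in world coordinates, good to about 4 mm: the middle of the surface that is visible of it).
- nets.place_of(query, camera): "point" ([x, y, z] in m, in world coordinates, good to about 4 mm: a listed point, or the origin of a listed thing).
The state is a dict: "time_s": time; "qpos": joint angles; "joint_velocities": joint speeds; "effort": joint torques, N m; "tool_pos": TCP position; "tool_rot": TCP orientation; "force": force on the tool from outside, world axes, zero at the start; "wrist_torque": the same for the moment, N m; "grip_width": finger opening in m; "grasp_force": force on a finger pad.
Only numpy, scipy, OpenCV 4.12 (cv2) and the standard library are available. Lean on these libraries where they do the work, as an engineer would, in place of code of your own. Each camera call takes 0.05 s, during which the arm holds its last target. There are 200 camera calls.

## Working session

There is one attempt and no reset: what is moved stays moved. The work goes in short steps, Python scripts to look and compute and a shell command to move; the robot and the scene stay as the last step left them, time stands still between calls to the robot, and variables do not carry over. Pictures are saved under pics/ and viewed, at most 10 in all, crops included, and the job is handed in when it is done.

```bash
ls; mkdir -p pics
cat > h.py <<'E'
import numpy as np, cv2
from scipy.spatial.transform import Rotation as Ro
from cell import get_obs, optics, env, nets
def cloud(name):
    img,d=optics.read_camera(name); c=optics.camera_info(name)
    f=240/np.tan(np.radians(c['fovy'])/2); v,u=np.mgrid[:480,:640]
    P=np.stack([(u-c['cx'])/f*d,(v-c['cy'])/f*d,d],-1)
    W=(P-np.array(c['t']))@np.array(c['R']); W[d==0]=np.nan
    return img,W
def save(n,img): cv2.imwrite('pics/'+n,cv2.cvtColor(img,cv2.COLOR_RGB2BGR))
def px(name,X):
    c=optics.camera_info(name); f=240/np.tan(np.radians(c['fovy'])/2)
    p=np.array(c['R'])@np.array(X)+np.array(c['t']); return (p[:2]/p[2]*f+[c['cx'],c['cy']]).round()
E
python3 - <<'E'
from h import *
o=get_obs(); print(o['time_s'],o['tool_pos'],o['tool_rot'],o['grip_width'])
for cam in ['top','side']:
    img,W=cloud(cam); save(cam+'0.png',img); np.save(cam+'0.npy',W)
    for q in ['jug_center','jug_handle','shelf_front','scale','colander','board','beaker','can','tea_bottle','water_bottle','label_box','tape_dispenser']:
        print(cam,q,[(np.round(r['point'],3).tolist(),round(r['confidence'],2),px(cam,r['point']).tolist()) for r in nets.place_of(q,cam)][:3])
E
```

```text
pics
0.0 [0.24077929 0.60314165 0.22142187] [-1.79887049e+02  5.04782729e-03  1.58244997e+02] 0.08719542619023182
top jug_center [([0.498, 0.395, 0.062], 0.92, [211.0, 232.0])]
top jug_handle [([0.533, 0.299, 0.068], 0.83, [245.0, 219.0]), ([0.508, 0.368, 0.05], 0.65, [221.0, 229.0])]
top shelf_front [([0.512, 0.316, 0.204], 0.95, [231.0, 217.0])]
top scale [([0.753, 0.259, 0.001], 0.27, [262.0, 150.0])]
top colander [([0.59, -0.128, 0.04], 0.61, [397.0, 199.0])]
top board [([0.2, -0.356, 0.001], 0.66, [481.0, 337.0]), ([0.443, -0.39, -0.002], 0.63, [488.0, 251.0])]
top beaker [([0.363, -0.246, 0.001], 0.66, [439.0, 279.0])]
top can [([0.707, -0.352, 0.0], 0.93, [470.0, 162.0])]
top tea_bottle [([0.748, -0.205, 0.002], 0.8, [420.0, 149.0])]
top water_bottle [([0.754, 0.132, -0.003], 0.61, [305.0, 149.0])]
top label_box [([0.566, 0.554, 0.002], 0.9, [160.0, 214.0])]
top tape_dispenser [([0.752, 0.26, -0.001], 0.77, [262.0, 150.0])]
side jug_center [([0.496, 0.392, 0.056], 0.66, [290.0, 351.0]), ([0.53, 0.302, 0.069], 0.57, [282.0, 320.0]), ([0.358, -0.242, 0.0], 0.33, [364.0, 231.0])]
side jug_handle [([0.532, 0.301, 0.068], 0.93, [281.0, 320.0])]
side shelf_front [([0.518, 0.32, 0.206], 0.64, [283.0, 279.0])]
side scale [([0.566, -0.142, 0.001], 0.68, [297.0, 244.0])]
side colander [([0.592, -0.126, 0.044], 0.85, [288.0, 235.0])]
side board [([0.447, -0.392, -0.001], 0.65, [342.0, 208.0])]
side beaker [([0.36, -0.242, 0.003], 0.86, [364.0, 230.0]), ([0.503, 0.37, 0.055], 0.55, [288.0, 344.0])]
side can []
side tea_bottle [([0.752, -0.206, 0.0], 0.61, [245.0, 231.0])]
side water_bottle [([0.758, 0.128, 0.001], 0.79, [215.0, 292.0]), ([0.361, -0.244, 0.002], 0.63, [364.0, 230.0])]
side label_box [([0.355, -0.241, 0.002], 0.41, [365.0, 231.0])]
side tape_dispenser [([0.754, 0.257, 0.003], 0.67, [202.0, 322.0])]
```

View pics/top0.png

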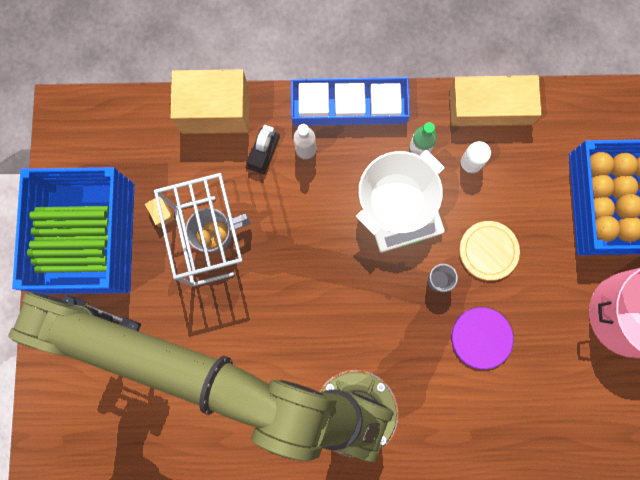

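View pics/side0.png

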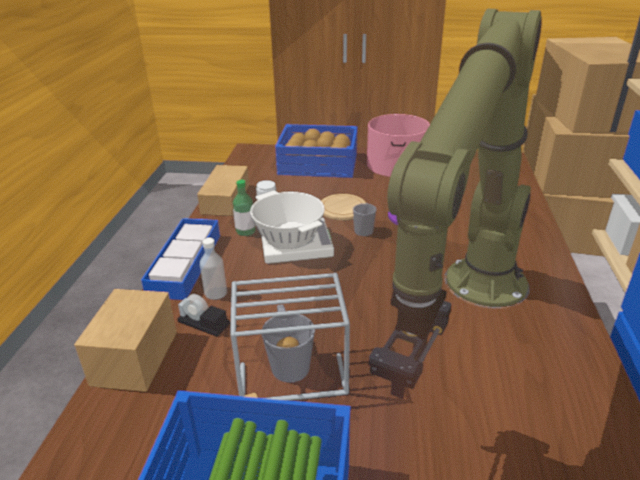

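Run:
```python
import cv2,numpy as np
i=cv2.imread('pics/top0.png')
a=cv2.resize(i[180:380,390:560],None,fx=3,fy=3,interpolation=cv2.INTER_CUBIC)[:600]
cv2.imwrite('pics/c1.png',a)
```

```text
(no output)
```

View pics/c1.png

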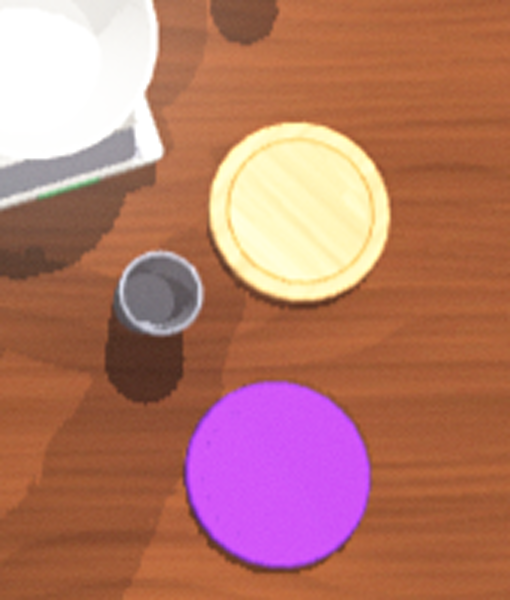

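The top view shows the jug at (211,232) under the shelf with its handle at about (240,221), and the colander at (400,195). Two discs could be the board: light wood at (490,251) and purple at (483,338). The crop confirms that the one with wood grain and a ring groove is the board, at about (0.445,-0.391). The purple one is the decoy. The side view agrees.

```bash
cat >> h.py <<'E'
def R_from(z,y):
    z=np.array(z,float); z/=np.linalg.norm(z); y=np.array(y,float); y-=z*(y@z); y/=np.linalg.norm(y)
    return Ro.from_matrix(np.stack([np.cross(y,z),y,z],1))
def plan(wps,pos=None,rot=None):
    """wps: list of (pos,Rot); prints shift/turn in tool axes for each successive leg"""
    o=get_obs(); p=np.array(o['tool_pos']) if pos is None else np.array(pos)
    r=Ro.from_euler('xyz',o['tool_rot'],degrees=True) if rot is None else rot
    for P,Q in wps:
        t=r.inv().apply(np.array(P)-p)*1000; w=(r.inv()*Q).as_rotvec(degrees=True)
        print('t',t.round(),np.linalg.norm(t).round(),'w',w.round(1),np.linalg.norm(w).round()); p,r=np.array(P),Q
E
python3 - <<'E'
from h import *
d=np.array([-.355,.935,0]); y=[.935,.355,0]
dn=R_from([0,0,-1],y); H=np.array([.5325,.3,.07])
def tl(a): return R_from(d*np.cos(np.radians(a))-[0,0,np.sin(np.radians(a))],y)
o=get_obs(); r0=Ro.from_euler('xyz',o['tool_rot'],degrees=True)
q=tl(20); z=q.apply([0,0,1])
plan([([.24,.6,.36],r0),([.40,.45,.36],dn),([.55,.18,.36],dn),([.56,.16,.33],tl(60)),(H-.101*z+[0,-.02,.15],tl(20)),(H-.101*z,q)])
E
```

```text
t [  -0.   -4. -137.] 137.0 w [0. 0. 0.] 0.0
t [-204.  -80.   -0.] 219.0 w [ 0.  -0.  47.4] 47.0
t [-306.   44.    0.] 309.0 w [0. 0. 0.] 0.0
t [-22.   2.  30.] 37.0 w [-0. 30.  0.] 30.0
t [-14.  17.  79.] 82.0 w [ 0. 40.  0.] 40.0
t [-135.    7.   69.] 151.0 w [0. 0. 0.] 0.0
```

```bash
python3 -m creep '[{"tz":-35,"gripper":1},{"tz":-70},{"tz":-105},{"tz":-137},{"tz":-137}]' 60
python3 -m creep '[{"tx":-34,"ty":-13},{"tx":-68,"ty":-27,"wz":7},{"tx":-102,"ty":-40,"wz":14},{"tx":-136,"ty":-53,"wz":21},{"tx":-170,"ty":-67,"wz":28}]'
python3 -m creep '[{"tx":-35,"ty":0,"wz":7},{"tx":-70,"ty":5,"wz":14},{"tx":-105,"ty":10,"wz":19},{"tx":-140,"ty":10,"wz":19},{"tx":-160,"ty":10,"wz":19}]'
python3 - <<'E'
from h import *
d=np.array([-.355,.935,0]); y=[.935,.355,0]
dn=R_from([0,0,-1],y); H=np.array([.5325,.3,.07])
def tl(a): return R_from(d*np.cos(np.radians(a))-[0,0,np.sin(np.radians(a))],y)
q=tl(20); z=q.apply([0,0,1])
print(get_obs()['qpos'])
plan([([.55,.18,.36],dn),([.56,.16,.33],tl(60)),(H-.101*z+[0,-.02,.15],tl(20)),(H-.101*z,q)])
E
```

```text
[-67.4309267   18.38969527  -4.01653846  83.10860268   1.29235187
  78.54261434  -3.26163156]
t [-444. -279. -137.] 542.0 w [ 0.  -0.  47.4] 47.0
t [-22.   2.  30.] 37.0 w [-0. 30.  0.] 30.0
t [-14.  17.  79.] 82.0 w [ 0. 40.  0.] 40.0
t [-135.    7.   69.] 151.0 w [0. 0. 0.] 0.0validation failed for argument at $[0]...
validation failed for argument at $[0]...
validation failed for argument at $[0]...
```

```bash
python3 -m creep '[{"wx":0,"wy":0,"wz":0,"tx":0,"ty":0,"tz":-35,"gripper":1},{"wx":0,"wy":0,"wz":0,"tx":0,"ty":0,"tz":-70,"gripper":1},{"wx":0,"wy":0,"wz":0,"tx":0,"ty":0,"tz":-105,"gripper":1},{"wx":0,"wy":0,"wz":0,"tx":0,"ty":0,"tz":-137,"gripper":1}]' 60; python3 -m creep --help | head
```

```text
time_s: 1.63
tool_pos: [0.241, 0.6036, 0.3618]
tool_rot: [179.9, -0.0, 158.2]
force: [-0.1, 0.9, 0.7]
grip_width: 0.087
grasp_force: 0.0invalid input: not JSON, or not a number
```

```bash
python3 -m creep '[{"wx":0,"wy":0,"wz":0,"tx":-34,"ty":-13,"tz":0,"gripper":1},{"wx":0,"wy":0,"wz":7,"tx":-68,"ty":-27,"tz":0,"gripper":1},{"wx":0,"wy":0,"wz":14,"tx":-102,"ty":-40,"tz":0,"gripper":1},{"wx":0,"wy":0,"wz":21,"tx":-136,"ty":-53,"tz":0,"gripper":1},{"wx":0,"wy":0,"wz":28,"tx":-170,"ty":-67,"tz":0,"gripper":1}]'
python3 -m creep '[{"wx":0,"wy":0,"wz":7,"tx":-35,"ty":0,"tz":0,"gripper":1},{"wx":0,"wy":0,"wz":14,"tx":-70,"ty":5,"tz":0,"gripper":1},{"wx":0,"wy":0,"wz":19,"tx":-105,"ty":10,"tz":0,"gripper":1},{"wx":0,"wy":0,"wz":19,"tx":-140,"ty":10,"tz":0,"gripper":1},{"wx":0,"wy":0,"wz":19,"tx":-160,"ty":10,"tz":0,"gripper":1}]'
cat >> h.py <<'E'
d=np.array([-.355,.935,0]); y=[.935,.355,0]
dn=R_from([0,0,-1],y); H=np.array([.5325,.3,.07])
def tl(a): return R_from(d*np.cos(np.radians(a))-[0,0,np.sin(np.radians(a))],y)
E
python3 - <<'E'
from h import *
q=tl(20); z=q.apply([0,0,1])
print(get_obs()['qpos'].round())
plan([([.55,.18,.36],dn),([.56,.16,.33],tl(60)),(H-.101*z+[0,-.02,.15],tl(20)),(H-.101*z,q)])
E
```

```text
time_s: 2.05
tool_pos: [0.3751, 0.4772, 0.3598]
tool_rot: [180.0, -0.0, 129.9]
force: [1.4, -0.3, -0.0]
grip_width: 0.0871
grasp_force: 0.0
time_s: 2.47
tool_pos: [0.4884, 0.3583, 0.3598]
tool_rot: [179.9, 0.1, 110.9]
force: [0.9, -0.6, 0.5]
grip_width: 0.0874
grasp_force: 0.0
[-49.  11.  12.  77.  -2.  92. -16.]
t [-189.   -6.    0.] 189.0 w [0.1 0.1 0.1] 0.0
t [-22.   2.  30.] 37.0 w [-0. 30.  0.] 30.0
t [-14.  17.  79.] 82.0 w [ 0. 40.  0.] 40.0
t [-135.    7.   69.] 151.0 w [0. 0. 0.] 0.0
```

```bash
python3 -m creep '[{"wx":0,"wy":0,"wz":0,"tx":-38,"ty":-1,"tz":0,"gripper":1},{"wx":0,"wy":0,"wz":0,"tx":-76,"ty":-2,"tz":0,"gripper":1},{"wx":0,"wy":0,"wz":0,"tx":-114,"ty":-3,"tz":0,"gripper":1},{"wx":0,"wy":0,"wz":0,"tx":-152,"ty":-4,"tz":0,"gripper":1},{"wx":0,"wy":0,"wz":0,"tx":-189,"ty":-6,"tz":0,"gripper":1}]'
python3 -m creep '[{"wx":0,"wy":6,"wz":0,"tx":-4,"ty":0,"tz":6,"gripper":1},{"wx":0,"wy":12,"wz":0,"tx":-8,"ty":0,"tz":12,"gripper":1},{"wx":0,"wy":18,"wz":0,"tx":-12,"ty":0,"tz":18,"gripper":1},{"wx":0,"wy":24,"wz":0,"tx":-17,"ty":0,"tz":24,"gripper":1},{"wx":0,"wy":30,"wz":0,"tx":-22,"ty":2,"tz":30,"gripper":1}]'
python3 - <<'E'
from h import *
q=tl(20); z=q.apply([0,0,1])
print(get_obs()['qpos'].round())
plan([([.56,.16,.33],tl(60)),(H-.101*z+[0,-.02,.15],tl(20)),(H-.101*z,q)])
E
```

```text
time_s: 2.88
tool_pos: [0.5484, 0.1824, 0.3598]
tool_rot: [180.0, -0.0, 111.2]
force: [1.5, 0.3, 0.5]
grip_width: 0.0874
grasp_force: 0.0
time_s: 3.3
tool_pos: [0.5582, 0.164, 0.3309]
tool_rot: [179.7, -30.3, 111.3]
force: [0.3, 0.1, -0.1]
grip_width: 0.0872
grasp_force: 0.0
[-21.  15.  25.  83. -34.  96.  24.]
t [-4.  0. -1.] 4.0 w [-0.  -0.3  0.5] 1.0
t [-14.  17.  79.] 82.0 w [ 0. 40.  0.] 40.0
t [-135.    7.   69.] 151.0 w [0. 0. 0.] 0.0
```

```bash
python3 -m creep '[{"wx":0,"wy":6,"wz":0,"tx":-2,"ty":3,"tz":12,"gripper":1},{"wx":0,"wy":12,"wz":0,"tx":-4,"ty":6,"tz":24,"gripper":1},{"wx":0,"wy":18,"wz":0,"tx":-6,"ty":9,"tz":36,"gripper":1},{"wx":0,"wy":24,"wz":0,"tx":-10,"ty":12,"tz":50,"gripper":1},{"wx":0,"wy":30,"wz":0,"tx":-12,"ty":14,"tz":60,"gripper":1}]'
python3 - <<'E'
from h import *
q=tl(20); z=q.apply([0,0,1])
print(get_obs()['qpos'].round())
plan([(H-.101*z+[0,-.02,.15],tl(20)),(H-.101*z,q)])
E
```

```text
time_s: 3.72
tool_pos: [0.5643, 0.1875, 0.271]
tool_rot: [179.9, -60.2, 111.2]
force: [-0.7, 0.7, 0.1]
grip_width: 0.0874
grasp_force: 0.0
[ -9.  29.  22.  87. -58. 106.  40.]
t [-13.   3.  11.] 17.0 w [-0.3  9.8  0.2] 10.0
t [-135.    7.   69.] 151.0 w [0. 0. 0.] 0.0
```

Run:
```python
from h import *
q=tl(30); z=q.apply([0,0,1])
plan([(H-.111*z+[0,0,.005],q)])
optics.read_camera('wrist'); optics.read_camera('side')
for c in ['wrist','side']:
  for n in ['jug_handle','jug_center','shelf_front']: print(c,n,[(np.round(r['point'],3),round(r['confidence'],2)) for r in nets.place_of(n,c)][:2])
```

```text
t [-112.   10.   87.] 142.0 w [-0.3 -0.2  0.2] 0.0
wrist jug_handle [(array([0.536, 0.3  , 0.07 ]), 0.76)]
wrist jug_center []
wrist shelf_front [(array([0.516, 0.316, 0.204]), 0.84)]
side jug_handle [(array([0.528, 0.302, 0.067]), 0.82)]
side jug_center [(array([0.494, 0.393, 0.06 ]), 0.75)]
side shelf_front [(array([0.512, 0.319, 0.202]), 0.68)]
```

```bash
python3 -m creep '[{"wx":0,"wy":0,"wz":0,"tx":-22,"ty":2,"tz":17,"gripper":1},{"wx":0,"wy":0,"wz":0,"tx":-45,"ty":4,"tz":35,"gripper":1},{"wx":0,"wy":0,"wz":0,"tx":-67,"ty":6,"tz":52,"gripper":1},{"wx":0,"wy":0,"wz":0,"tx":-90,"ty":8,"tz":70,"gripper":1},{"wx":0,"wy":0,"wz":0,"tx":-112,"ty":10,"tz":87,"gripper":1}]'
python3 - <<'E'
from h import *
q=tl(30); z=q.apply([0,0,1])
print(get_obs()['qpos'].round())
plan([(H+.019*z+[0,0,.005],q)])
img,_=optics.read_camera('wrist'); save('w1.png',img)
for c in ['wrist']:
  for n in ['jug_handle','jug_center','shelf_front']: print(c,n,[(np.round(r['point'],3),round(r['confidence'],2)) for r in nets.place_of(n,c)][:2])
E
```

```text
time_s: 4.53
tool_pos: [0.5665, 0.2108, 0.132]
tool_rot: [179.5, -59.9, 111.8]
force: [0.4, -0.5, 0.3]
grip_width: 0.0872
grasp_force: 0.0
[-10.  38.  20.  91. -59.  97.  50.]
t [ -1.   1. 130.] 130.0 w [-0.4  0.1  0.5] 1.0
wrist jug_handle [(array([0.536, 0.302, 0.068]), 0.86)]
wrist jug_center []
wrist shelf_front [(array([0.515, 0.318, 0.204]), 0.8)]
```

View pics/w1.png

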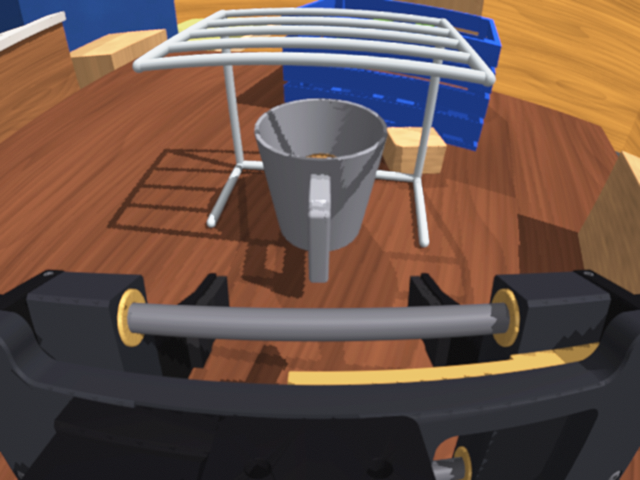

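The wrist view shows the handle at (319,230), centred between the fingertips, with the shelf bar well above it. I'll advance and close.

```bash
python3 -m creep '[{"wx":0,"wy":0,"wz":0,"tx":0,"ty":1,"tz":28,"gripper":1},{"wx":0,"wy":0,"wz":0,"tx":0,"ty":1,"tz":56,"gripper":1},{"wx":0,"wy":0,"wz":0,"tx":0,"ty":2,"tz":84,"gripper":1},{"wx":0,"wy":0,"wz":0,"tx":0,"ty":2,"tz":110,"gripper":1},{"wx":0,"wy":0,"wz":0,"tx":0,"ty":2,"tz":130,"gripper":1}]'
python3 -m creep '[{"wx":0,"wy":0,"wz":0,"tx":0,"ty":0,"tz":0,"gripper":0.2},{"wx":0,"wy":0,"wz":0,"tx":0,"ty":0,"tz":0,"gripper":0},{"wx":0,"wy":0,"wz":0,"tx":0,"ty":0,"tz":0,"gripper":-0.2},{"wx":0,"wy":0,"wz":0,"tx":0,"ty":0,"tz":0,"gripper":-0.4},{"wx":0,"wy":0,"wz":0,"tx":0,"ty":0,"tz":0,"gripper":-0.5}]' 60
python3 -m creep '[{"wx":0,"wy":0,"wz":0,"tx":0,"ty":0,"tz":0,"gripper":-0.6},{"wx":0,"wy":0,"wz":0,"tx":0,"ty":0,"tz":0,"gripper":-0.7},{"wx":0,"wy":0,"wz":0,"tx":0,"ty":0,"tz":0,"gripper":-0.8},{"wx":0,"wy":0,"wz":0,"tx":0,"ty":0,"tz":0,"gripper":-1},{"wx":0,"wy":0,"wz":0,"tx":0,"ty":0,"tz":0,"gripper":-1}]' 60
python3 - <<'E'
from h import *
o=get_obs();p=o['tool_pos'];print(o['qpos'].round())
q=tl(30)
plan([(p,q),(p+[0,0,.025],q),(p-d*.08+[0,0,.05],q),(p-d*.16+[0,0,.06],q)])
E
```

```text
time_s: 5.15
tool_pos: [0.5277, 0.3174, 0.069]
tool_rot: [179.4, -60.0, 111.8]
force: [0.2, 0.7, 0.0]
grip_width: 0.0867
grasp_force: 0.0
time_s: 5.57
tool_pos: [0.5288, 0.3139, 0.0673]
tool_rot: [179.7, -59.9, 111.4]
force: [-0.5, 0.8, -0.2]
grip_width: 0.0615
grasp_force: 0.0
time_s: 5.98
tool_pos: [0.5271, 0.3152, 0.066]
tool_rot: [-180.0, -60.0, 111.2]
force: [0.4, 0.2, -0.0]
grip_width: 0.0286
grasp_force: 0.0
[-16.  39.  16.  99. -64.  86.  51.]
t [0. 0. 0.] 0.0 w [-0.4 -0.   0.2] 0.0
t [ 22.   0. -12.] 25.0 w [0. 0. 0.] 0.0
t [-18.  -0. -82.] 84.0 w [0. 0. 0.] 0.0
t [-31.  -0. -74.] 81.0 w [0. 0. 0.] 0.0
```

```bash
python3 -m creep '[{"wx":0,"wy":0,"wz":0,"tx":0,"ty":0,"tz":0,"gripper":-1},{"wx":0,"wy":0,"wz":0,"tx":0,"ty":0,"tz":0,"gripper":-1},{"wx":0,"wy":0,"wz":0,"tx":0,"ty":0,"tz":0,"gripper":-1},{"wx":0,"wy":0,"wz":0,"tx":0,"ty":0,"tz":0,"gripper":-1},{"wx":0,"wy":0,"wz":0,"tx":0,"ty":0,"tz":0,"gripper":-1}]' 60
python3 -m creep '[{"wx":0,"wy":0,"wz":0,"tx":4,"ty":0,"tz":-2,"gripper":-1},{"wx":0,"wy":0,"wz":0,"tx":8,"ty":0,"tz":-5,"gripper":-1},{"wx":0,"wy":0,"wz":0,"tx":13,"ty":0,"tz":-7,"gripper":-1},{"wx":0,"wy":0,"wz":0,"tx":18,"ty":0,"tz":-10,"gripper":-1},{"wx":0,"wy":0,"wz":0,"tx":22,"ty":0,"tz":-12,"gripper":-1}]' 60
python3 - <<'E'
from h import *
img,W=cloud('side'); save('s2.png',img[230:430,180:420].repeat(3,0).repeat(3,1)[:600,:720])
print([(n,np.round(r['point'],3),round(r['confidence'],2)) for n in ['jug_handle','jug_center','jug_mouth'] for r in nets.place_of(n,'side')])
E
```

```text
time_s: 6.4
tool_pos: [0.5271, 0.3154, 0.0661]
tool_rot: [180.0, -60.0, 111.2]
force: [-0.1, 0.3, -0.5]
grip_width: 0.0153
grasp_force: 60.0
time_s: 6.82
tool_pos: [0.5271, 0.3156, 0.0918]
tool_rot: [179.9, -60.0, 111.3]
force: [0.1, 0.1, -4.5]
grip_width: 0.0152
grasp_force: 60.0
[('jug_handle', array([0.53 , 0.302, 0.093]), 0.62), ('jug_center', array([0.497, 0.388, 0.083]), 0.81), ('jug_mouth', array([0.495, 0.397, 0.143]), 0.84)]
```

View pics/s2.png

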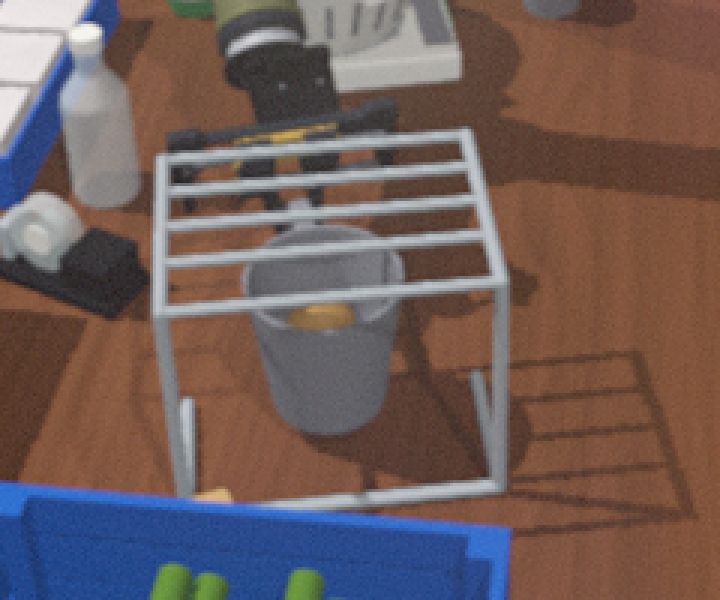

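The jug is held upright, about 25 mm up, with the potatoes inside and only a slight tilt. I'll draw it out now.

```bash
python3 -m creep '[{"wx":0,"wy":0,"wz":0,"tx":-2,"ty":0,"tz":-9,"gripper":-1},{"wx":0,"wy":0,"wz":0,"tx":-6,"ty":0,"tz":-26,"gripper":-1},{"wx":0,"wy":0,"wz":0,"tx":-10,"ty":0,"tz":-45,"gripper":-1},{"wx":0,"wy":0,"wz":0,"tx":-14,"ty":0,"tz":-65,"gripper":-1},{"wx":0,"wy":0,"wz":0,"tx":-18,"ty":0,"tz":-82,"gripper":-1}]' 60
python3 -m creep '[{"wx":0,"wy":0,"wz":0,"tx":-7,"ty":0,"tz":-18,"gripper":-1},{"wx":0,"wy":0,"wz":0,"tx":-14,"ty":0,"tz":-34,"gripper":-1},{"wx":0,"wy":0,"wz":0,"tx":-21,"ty":0,"tz":-50,"gripper":-1},{"wx":0,"wy":0,"wz":0,"tx":-28,"ty":0,"tz":-66,"gripper":-1},{"wx":0,"wy":0,"wz":0,"tx":-33,"ty":0,"tz":-79,"gripper":-1}]' 60
python3 - <<'E'
from h import *
o=get_obs();p=o['tool_pos'];print(o['qpos'].round())
plan([(p,tl(30)),([.5,.15,.25],tl(30))])
optics.read_camera('side')
print([(n,np.round(r['point'],3),round(r['confidence'],2)) for n in ['jug_handle','jug_center','jug_mouth'] for r in nets.place_of(n,'side')])
E
```

```text
time_s: 7.43
tool_pos: [0.5566, 0.2393, 0.1167]
tool_rot: [-180.0, -59.9, 111.2]
force: [-0.1, 0.2, -4.7]
grip_width: 0.0154
grasp_force: 59.9
time_s: 7.85
tool_pos: [0.5873, 0.1598, 0.127]
tool_rot: [-179.9, -59.9, 111.1]
force: [0.2, 0.2, -4.6]
grip_width: 0.0153
grasp_force: 59.9
[ -6.  41.  21.  87. -58. 100.  51.]
t [0. 0. 0.] 0.0 w [-0.3  0.1  0.1] 0.0
t [117. -85. -43.] 151.0 w [0. 0. 0.] 0.0
[('jug_handle', array([0.59 , 0.146, 0.129]), 0.6), ('jug_center', array([0.555, 0.236, 0.117]), 0.75), ('jug_center', array([0.559, 0.238, 0.179]), 0.7), ('jug_mouth', array([0.558, 0.239, 0.181]), 0.65)]
```

```bash
python3 -m creep '[{"wx":0,"wy":0,"wz":0,"tx":8,"ty":0,"tz":-5,"gripper":-1},{"wx":0,"wy":0,"wz":0,"tx":22,"ty":0,"tz":-13,"gripper":-1},{"wx":0,"wy":0,"wz":0,"tx":38,"ty":0,"tz":-22,"gripper":-1},{"wx":0,"wy":0,"wz":0,"tx":54,"ty":0,"tz":-31,"gripper":-1},{"wx":0,"wy":0,"wz":0,"tx":68,"ty":0,"tz":-39,"gripper":-1}]' 60
python3 -m creep '[{"wx":0,"wy":0,"wz":0,"tx":15,"ty":0,"tz":-9,"gripper":-1},{"wx":0,"wy":0,"wz":0,"tx":30,"ty":0,"tz":-17,"gripper":-1},{"wx":0,"wy":0,"wz":0,"tx":45,"ty":0,"tz":-26,"gripper":-1},{"wx":0,"wy":0,"wz":0,"tx":60,"ty":0,"tz":-35,"gripper":-1},{"wx":0,"wy":0,"wz":0,"tx":73,"ty":0,"tz":-42,"gripper":-1}]' 60
python3 - <<'E'
from h import *
o=get_obs();p=o['tool_pos'];print(o['qpos'].round())
r=Ro.from_euler('xyz',o['tool_rot'],degrees=True)
a=[Ro.from_euler('z',-k,degrees=True) for k in (12,24,35)]
plan([(x.apply(p),x*r) for x in a])
x=a[2]; plan([(Ro.from_euler('z',-4,degrees=True).apply(p),Ro.from_euler('z',-4,degrees=True)*r)])
E
```

```text
time_s: 8.47
tool_pos: [0.5867, 0.1629, 0.2097]
tool_rot: [179.6, -60.0, 111.6]
force: [0.5, -0.5, -4.1]
grip_width: 0.0156
grasp_force: 59.9
time_s: 8.88
tool_pos: [0.5865, 0.1623, 0.2925]
tool_rot: [179.9, -60.0, 111.3]
force: [-0.8, -0.2, -3.7]
grip_width: 0.015
grasp_force: 59.9
[ -7.  31.  22.  81. -58. 109.  38.]
t [ -62.  -26. -108.] 127.0 w [-10.4  -0.    6. ] 12.0
t [ -62.  -26. -108.] 127.0 w [-10.4  -0.    6. ] 12.0
t [-57. -23. -99.] 117.0 w [-9.5 -0.   5.5] 11.0
t [-21.  -6. -36.] 42.0 w [-3.5 -0.   2. ] 4.0
```

```bash
for i in 1 2; do python3 -m creep '[{"wx":-2,"wy":0,"wz":1.2,"tx":-12,"ty":-3,"tz":-21,"gripper":-1},{"wx":-4.2,"wy":0,"wz":2.4,"tx":-25,"ty":-8,"tz":-43,"gripper":-1},{"wx":-6.3,"wy":0,"wz":3.6,"tx":-37,"ty":-14,"tz":-65,"gripper":-1},{"wx":-8.4,"wy":0,"wz":4.8,"tx":-50,"ty":-20,"tz":-87,"gripper":-1},{"wx":-10.4,"wy":0,"wz":6,"tx":-62,"ty":-26,"tz":-108,"gripper":-1}]' 60|grep -E 'pos|rot'; done
python3 -m creep '[{"wx":-2,"wy":0,"wz":1.2,"tx":-12,"ty":-3,"tz":-21,"gripper":-1},{"wx":-4.2,"wy":0,"wz":2.4,"tx":-25,"ty":-8,"tz":-43,"gripper":-1},{"wx":-6.3,"wy":0,"wz":3.6,"tx":-37,"ty":-14,"tz":-65,"gripper":-1},{"wx":-8.2,"wy":0,"wz":4.8,"tx":-49,"ty":-20,"tz":-85,"gripper":-1},{"wx":-9.5,"wy":0,"wz":5.5,"tx":-57,"ty":-23,"tz":-99,"gripper":-1}]' 60
python3 -m creep '[{"wx":0,"wy":0,"wz":-5,"tx":0,"ty":0,"tz":0,"gripper":-1},{"wx":0,"wy":0,"wz":-10,"tx":0,"ty":0,"tz":0,"gripper":-1},{"wx":0,"wy":0,"wz":-10,"tx":0,"ty":0,"tz":0,"gripper":-1}]' 60
python3 - <<'E'
from h import *
o=get_obs();p=o['tool_pos'];print(o['qpos'].round())
for c in ['side','top']:
  optics.read_camera(c)
  print(c,[(n,np.round(r['point'],3).tolist(),round(r['confidence'],2)) for n in ['jug_handle','jug_center','jug_mouth','colander'] for r in nets.place_of(n,c)])
E
```

```text
tool_pos: [0.6074, 0.0355, 0.291]
tool_rot: [-180.0, -60.0, 99.1]
tool_pos: [0.6015, -0.0917, 0.2912]
tool_rot: [-180.0, -60.0, 87.1]
time_s: 10.13
tool_pos: [0.5719, -0.206, 0.2912]
tool_rot: [-179.9, -59.9, 75.9]
force: [-0.1, 0.1, -4.5]
grip_width: 0.0154
grasp_force: 60.0
time_s: 10.38
tool_pos: [0.5733, -0.2032, 0.2913]
tool_rot: [163.0, -58.5, 95.9]
force: [0.8, 0.2, -4.8]
grip_width: 0.0155
grasp_force: 59.9
[ 21.  33.  33.  82. -63. 113.  51.]
side [('jug_handle', [0.568, -0.221, 0.288], 0.66), ('jug_handle', [0.751, -0.206, 0.0], 0.58), ('jug_center', [0.582, -0.121, 0.284], 0.92), ('jug_mouth', [0.581, -0.121, 0.34], 0.9), ('colander', [0.592, -0.127, 0.039], 0.68)]
top [('jug_handle', [0.57, -0.22, 0.294], 0.85), ('jug_handle', [0.592, -0.132, 0.04], 0.63), ('jug_handle', [0.363, -0.246, 0.002], 0.48), ('jug_mouth', [0.58, -0.115, 0.337], 0.66), ('colander', [0.592, -0.124, 0.041], 0.85)]
```

```bash
python3 -m creep '[{"wx":0,"wy":0,"wz":4,"tx":0,"ty":0,"tz":0,"gripper":-1},{"wx":0,"wy":0,"wz":10,"tx":0,"ty":0,"tz":0,"gripper":-1},{"wx":0,"wy":0,"wz":10,"tx":0,"ty":0,"tz":0,"gripper":-1},{"wx":0,"wy":0,"wz":10,"tx":0,"ty":0,"tz":0,"gripper":-1}]' 60 | grep rot
python3 - <<'E'
from h import *
o=get_obs();p=o['tool_pos'];print(o['qpos'].round())
r=Ro.from_euler('xyz',o['tool_rot'],degrees=True)
print('jug axis in tool',r.inv().apply([0,0,1]).round(2), 'center', (r.inv().apply(np.array([.581,-.12,.284])-p)*1000).round())
E
```

```text
tool_rot: [179.8, -60.0, 76.5]
[ 20.  33.  35.  82. -63. 113.  41.]
jug axis in tool [ 0.87  0.   -0.5 ] center [ 35. -12.  75.]
```

```bash
cat >> h.py <<'E'
A=np.array([.866,0,-.5]); CT=np.array([36,-8,76])/1000; Ccol=np.array([.592,-.127,0])
def lip(R):
    a=R.apply(A); h=np.array([a[0],a[1],0]); s=np.linalg.norm(h); 
    dn_=np.array([0,0,-1])+a*a[2]; dn_/=np.linalg.norm(dn_)   # in mouth plane, steepest down
    return R.apply(CT)+.06*a+.06*dn_, a
E
python3 - <<'E'
from h import *
o=get_obs();p=o['tool_pos'];r=Ro.from_euler('xyz',o['tool_rot'],degrees=True)
w=[]
for f in (0,25,50,75,100,120,140,150):
    R=r*Ro.from_euler('z',f,degrees=True); L,a=lip(R)
    t=np.degrees(np.arccos(a[2])); h=a[:2]/np.linalg.norm(a[:2]) if f else np.array([0,0])
    tgt=np.r_[Ccol[:2]-.035*h,.17]; P=tgt-L
    print(f,'tilt',t.round(),'az',np.degrees(np.arctan2(a[1],a[0])).round(),'TCP',P.round(3),'ctr',(P+R.apply(CT)).round(3),'lipnow',(p+L).round(3),'bot',(P+R.apply(CT-.06*A)).round(3))
E
```

```text
0 tilt 0.0 az 167.0 TCP [ 0.639 -0.223  0.118] ctr [ 0.651 -0.14   0.111] lipnow [ 0.527 -0.107  0.342] bot [ 0.651 -0.14   0.051]
25 tilt 21.0 az -20.0 TCP [ 0.458 -0.168  0.143] ctr [ 0.486 -0.088  0.136] lipnow [ 0.674 -0.15   0.318] bot [ 0.465 -0.081  0.08 ]
50 tilt 43.0 az -27.0 TCP [ 0.444 -0.146  0.179] ctr [ 0.485 -0.073  0.167] lipnow [ 0.69  -0.168  0.281] bot [ 0.449 -0.055  0.123]
75 tilt 64.0 az -35.0 TCP [ 0.448 -0.126  0.22 ] ctr [ 0.497 -0.061  0.197] lipnow [ 0.689 -0.184  0.241] bot [ 0.453 -0.031  0.17 ]
100 tilt 83.0 az -44.0 TCP [ 0.468 -0.112  0.259] ctr [ 0.519 -0.056  0.222] lipnow [ 0.673 -0.194  0.202] bot [ 0.477 -0.014  0.215]
120 tilt 97.0 az -55.0 TCP [ 0.493 -0.106  0.284] ctr [ 0.541 -0.056  0.237] lipnow [ 0.652 -0.195  0.176] bot [ 0.507 -0.008  0.244]
140 tilt 109.0 az -68.0 TCP [ 0.523 -0.106  0.304] ctr [ 0.564 -0.06   0.246] lipnow [ 0.629 -0.191  0.157] bot [ 0.543 -0.008  0.266]
150 tilt 113.0 az -75.0 TCP [ 0.539 -0.108  0.31 ] ctr [ 0.575 -0.063  0.249] lipnow [ 0.618 -0.188  0.15 ] bot [ 0.562 -0.01   0.273]
```

Run:
```python
from h import *
o=get_obs();r=Ro.from_euler('xyz',o['tool_rot'],degrees=True)
g=lambda f:r*Ro.from_euler('z',f,degrees=True)
plan([([.51,-.17,.28],g(25)),([.447,-.143,.24],g(50)),([.45,-.126,.235],g(75)),([.468,-.112,.268],g(100)),([.493,-.106,.288],g(120)),([.523,-.106,.304],g(140)),([.535,-.107,.310],g(150))])
```

```text
t [ -1. -69.  20.] 72.0 w [ 0.  0. 25.] 25.0
t [-55. -49.  30.] 79.0 w [-0.  0. 25.] 25.0
t [ 2. -4. 17.] 18.0 w [-0. -0. 25.] 25.0
t [ 23. -33.  -1.] 40.0 w [-0.  0. 25.] 25.0
t [ 19. -27.   0.] 33.0 w [ 0. -0. 20.] 20.0
t [ 17. -30.  -2.] 34.0 w [-0.  0. 20.] 20.0
t [  3. -13.  -1.] 13.0 w [ 0.  0. 10.] 10.0
```

```bash
python3 -m creep '[{"wx":0,"wy":0,"wz":4,"tx":0,"ty":-10,"tz":3,"gripper":-1},{"wx":0,"wy":0,"wz":9,"tx":0,"ty":-24,"tz":7,"gripper":-1},{"wx":0,"wy":0,"wz":14,"tx":0,"ty":-39,"tz":11,"gripper":-1},{"wx":0,"wy":0,"wz":20,"tx":0,"ty":-55,"tz":16,"gripper":-1},{"wx":0,"wy":0,"wz":25,"tx":-1,"ty":-69,"tz":20,"gripper":-1}]' 60 | grep -E 'pos|rot'
python3 -m creep '[{"wx":0,"wy":0,"wz":5,"tx":-11,"ty":-10,"tz":6,"gripper":-1},{"wx":0,"wy":0,"wz":10,"tx":-22,"ty":-20,"tz":12,"gripper":-1},{"wx":0,"wy":0,"wz":15,"tx":-33,"ty":-30,"tz":18,"gripper":-1},{"wx":0,"wy":0,"wz":20,"tx":-44,"ty":-40,"tz":24,"gripper":-1},{"wx":0,"wy":0,"wz":25,"tx":-55,"ty":-49,"tz":30,"gripper":-1}]' 60
python3 - <<'E'
from h import *
o=get_obs();print(o['qpos'].round())
img,_=optics.read_camera('side')
print([(n,np.round(r['point'],3).tolist(),round(r['confidence'],2)) for n in ['jug_center','jug_mouth'] for r in nets.place_of(n,'side')])
r=Ro.from_euler('xyz',o['tool_rot'],degrees=True);L,a=lip(r);print((o['tool_pos']+L).round(3),np.degrees(np.arccos(a[2])), (o['tool_pos']+r.apply(CT)).round(3), (o['tool_pos']+r.apply(CT+.06*A)).round(3))
E
```

```text
tool_pos: [0.5094, -0.1699, 0.2801]
tool_rot: [-143.7, -51.7, 33.1]
time_s: 12.05
tool_pos: [0.4467, -0.1429, 0.2397]
tool_rot: [-127.0, -33.8, 8.9]
force: [-0.0, -0.7, -4.8]
grip_width: 0.015
grasp_force: 60.1
[ 12.  23.  44. 104. -55. 108.   3.]
[('jug_center', [0.492, -0.076, 0.216], 0.88), ('jug_mouth', [0.528, -0.093, 0.265], 0.87)]
[ 0.563 -0.109  0.23 ] 42.96014141827315 [ 0.488 -0.07   0.227] [ 0.524 -0.089  0.271]
```

```bash
python3 -m creep '[{"wx":0,"wy":0,"wz":5,"tx":0,"ty":0,"tz":3,"gripper":-1},{"wx":0,"wy":0,"wz":10,"tx":1,"ty":-1,"tz":6,"gripper":-1},{"wx":0,"wy":0,"wz":15,"tx":1,"ty":-2,"tz":10,"gripper":-1},{"wx":0,"wy":0,"wz":20,"tx":2,"ty":-3,"tz":14,"gripper":-1},{"wx":0,"wy":0,"wz":25,"tx":2,"ty":-4,"tz":17,"gripper":-1}]' 60 | grep -E 'pos|rot'
for i in 1 2; do python3 -m creep '[{"wx":0,"wy":0,"wz":2.5,"tx":2,"ty":-3,"tz":0,"gripper":-1},{"wx":0,"wy":0,"wz":5,"tx":5,"ty":-6,"tz":0,"gripper":-1},{"wx":0,"wy":0,"wz":7.5,"tx":7,"ty":-9,"tz":0,"gripper":-1},{"wx":0,"wy":0,"wz":10,"tx":9,"ty":-13,"tz":0,"gripper":-1},{"wx":0,"wy":0,"wz":12.5,"tx":11,"ty":-16,"tz":0,"gripper":-1}]' 60 | grep -E 'pos|force'; done
for i in 1 2; do python3 -m creep '[{"wx":0,"wy":0,"wz":2,"tx":2,"ty":-3,"tz":0,"gripper":-1},{"wx":0,"wy":0,"wz":4,"tx":4,"ty":-5,"tz":0,"gripper":-1},{"wx":0,"wy":0,"wz":6,"tx":6,"ty":-8,"tz":0,"gripper":-1},{"wx":0,"wy":0,"wz":8,"tx":8,"ty":-11,"tz":0,"gripper":-1},{"wx":0,"wy":0,"wz":10,"tx":10,"ty":-14,"tz":0,"gripper":-1}]' 60 | grep -E 'pos|force'; done
python3 - <<'E'
from h import *
o=get_obs();print(o['time_s'],o['qpos'].round())
i1,_=optics.read_camera('side');i2,_=optics.read_camera('top')
f=lambda i,a,b:i[a:a+150,b:b+190].repeat(2,0).repeat(2,1)
save('p1.png',np.hstack([f(i1,150,200),f(i2,110,310)]))
print([(c,np.round(r['point'],3).tolist(),round(r['confidence'],2)) for c in ['side','top'] for r in nets.place_of('potato0',c)])
r=Ro.from_euler('xyz',o['tool_rot'],degrees=True);L,a=lip(r);print((o['tool_pos']+L).round(3),np.degrees(np.arccos(a[2])))
E
```

```text
tool_pos: [0.4517, -0.1266, 0.2359]
tool_rot: [-120.9, -13.1, -6.1]
tool_pos: [0.46, -0.1194, 0.2519]
force: [0.2, -0.9, -4.7]
grasp_force: 60.2
tool_pos: [0.472, -0.1137, 0.2663]
force: [0.8, -0.2, -4.3]
grasp_force: 60.2
tool_pos: [0.4852, -0.1108, 0.2765]
force: [-0.0, 0.8, -4.4]
grasp_force: 60.2
tool_pos: [0.5001, -0.1092, 0.285]
force: [0.6, -0.6, -3.3]
grasp_force: 60.1
14.2833 [  0.  23.  52. 101. -61. 110. -74.]
[]
[ 0.579 -0.101  0.171] 97.04480567728386
```

View pics/p1.png

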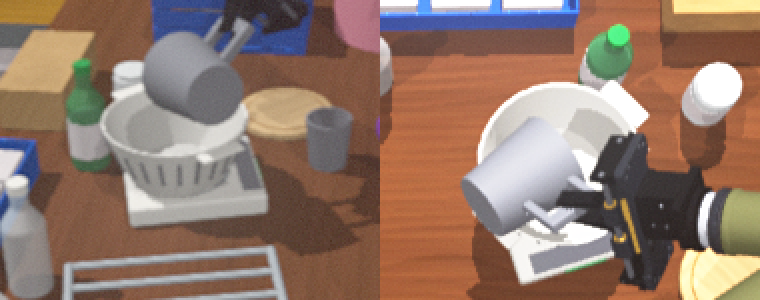

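The jug is lying over the colander at about 97° and no potatoes are visible yet. I'll keep tipping.

```bash
for i in 1 2; do python3 -m creep '[{"wx":0,"wy":0,"wz":2,"tx":2,"ty":-3,"tz":0,"gripper":-1},{"wx":0,"wy":0,"wz":4,"tx":4,"ty":-6,"tz":0,"gripper":-1},{"wx":0,"wy":0,"wz":6,"tx":5,"ty":-9,"tz":0,"gripper":-1},{"wx":0,"wy":0,"wz":8,"tx":7,"ty":-12,"tz":-1,"gripper":-1},{"wx":0,"wy":0,"wz":10,"tx":8,"ty":-15,"tz":-1,"gripper":-1}]' 60 | grep -E 'pos|force'; done
python3 -m creep '[{"wx":0,"wy":0,"wz":2,"tx":1,"ty":-3,"tz":0,"gripper":-1},{"wx":0,"wy":0,"wz":4,"tx":2,"ty":-6,"tz":0,"gripper":-1},{"wx":0,"wy":0,"wz":6,"tx":3,"ty":-9,"tz":0,"gripper":-1},{"wx":0,"wy":0,"wz":8,"tx":3,"ty":-11,"tz":-1,"gripper":-1},{"wx":0,"wy":0,"wz":10,"tx":3,"ty":-13,"tz":-1,"gripper":-1}]' 60
python3 - <<'E'
from h import *
o=get_obs();print(o['time_s'],o['qpos'].round(),o['force'].round(1))
optics.read_camera('side');optics.read_camera('top');optics.read_camera('wrist')
print([(c,np.round(r['point'],3).tolist(),round(r['confidence'],2)) for c in ['side','top','wrist'] for r in nets.place_of('potato0',c)])
print([(n,np.round(r['point'],3).tolist(),round(r['confidence'],2)) for n in ['jug_center','jug_mouth'] for r in nets.place_of(n,'side')])
r=Ro.from_euler('xyz',o['tool_rot'],degrees=True);L,a=lip(r);print((o['tool_pos']+L).round(3),np.degrees(np.arccos(a[2])),a.round(2))
# rotation about horizontal axis that tips further
ax=np.cross(a,[0,0,-1]);ax/=np.linalg.norm(ax);print('tip axis tool',r.inv().apply(ax).round(2))
E
```

```text
tool_pos: [0.5141, -0.1093, 0.293]
force: [1.2, 0.2, -2.4]
grasp_force: 60.0
tool_pos: [0.53, -0.1107, 0.2992]
force: [0.8, -0.0, -1.6]
grasp_force: 60.0
time_s: 15.73
tool_pos: [0.542, -0.1114, 0.305]
tool_rot: [-138.9, 48.6, -54.4]
force: [0.0, 0.0, -1.6]
grip_width: 0.0153
grasp_force: 60.0
15.7333 [  -1.   27.   53.   95.  -66.  113. -107.] [ 0.   0.  -1.6]
[('side', [0.606, -0.151, 0.067], 0.52), ('side', [0.651, -0.127, 0.062], 0.43), ('side', [0.515, 0.318, 0.203], 0.38), ('side', [0.583, -0.121, 0.215], 0.34), ('top', [0.562, -0.097, 0.062], 0.58), ('wrist', [0.571, -0.095, 0.069], 0.65), ('wrist', [0.631, -0.086, 0.065], 0.58)]
[('jug_center', [0.565, -0.069, 0.236], 0.64), ('jug_center', [0.612, -0.15, 0.066], 0.38), ('jug_mouth', [0.583, -0.121, 0.215], 0.62)]
[ 0.586 -0.097  0.165] 113.57359289295044 [ 0.23 -0.89 -0.4 ]
tip axis tool [ 0.24 -0.88  0.41]
```

```bash
cat >> h.py <<'E'
def tz(az,el): 
    a,e=np.radians([az,el]); return R_from([np.cos(a)*np.cos(e),np.sin(a)*np.cos(e),-np.sin(e)],[np.sin(a),-np.cos(a),0])
def tcp_for(B,q): return np.array(B)-q.apply(CT)
E
python3 - <<'E'
from h import *
o=get_obs();p=o['tool_pos'];r=Ro.from_euler('xyz',o['tool_rot'],degrees=True)
U=tz(76,30); g=lambda f:U*Ro.from_euler('z',f,degrees=True)
print((U.inv()*r).as_rotvec(degrees=True))
plan([(p+[-.01,0,.08],r),([.52,-.13,.385],g(120)),([.51,-.15,.385],g(90)),([.51,-.17,.385],g(60)),([.52,-.19,.385],g(30)),([.53,-.2,.36],U)])
E
```

```text
[ 1.07795752e-01 -2.67109547e-01  1.49823240e+02]
t [-64. -26. -42.] 81.0 w [0. 0. 0.] 0.0
t [  5.  11. -18.] 22.0 w [  0.1   0.2 -29.8] 30.0
t [  1.  12. -19.] 22.0 w [  0.   0. -30.] 30.0
t [  5.  10. -17.] 20.0 w [ -0.   0. -30.] 30.0
t [  8.  15. -15.] 22.0 w [  0.   0. -30.] 30.0
t [-16.  23.   6.] 29.0 w [  0.   0. -30.] 30.0
```

```bash
python3 -m creep '[{"wx":0,"wy":0,"wz":0,"tx":-13,"ty":-5,"tz":-8,"gripper":-1},{"wx":0,"wy":0,"wz":0,"tx":-26,"ty":-10,"tz":-17,"gripper":-1},{"wx":0,"wy":0,"wz":0,"tx":-39,"ty":-16,"tz":-25,"gripper":-1},{"wx":0,"wy":0,"wz":0,"tx":-52,"ty":-21,"tz":-34,"gripper":-1},{"wx":0,"wy":0,"wz":0,"tx":-64,"ty":-26,"tz":-42,"gripper":-1}]' 60 | grep pos
for i in 1 2 3 4; do python3 -m creep '[{"wx":0,"wy":0,"wz":-6,"tx":1,"ty":2,"tz":-3,"gripper":-1},{"wx":0,"wy":0,"wz":-12,"tx":2,"ty":4,"tz":-7,"gripper":-1},{"wx":0,"wy":0,"wz":-18,"tx":3,"ty":7,"tz":-10,"gripper":-1},{"wx":0,"wy":0,"wz":-24,"tx":4,"ty":9,"tz":-14,"gripper":-1},{"wx":0,"wy":0,"wz":-30,"tx":5,"ty":12,"tz":-17,"gripper":-1}]' 60 | grep -E 'pos|rot'; done
python3 -m creep '[{"wx":0,"wy":0,"wz":-6,"tx":-3,"ty":5,"tz":1,"gripper":-1},{"wx":0,"wy":0,"wz":-12,"tx":-6,"ty":9,"tz":2,"gripper":-1},{"wx":0,"wy":0,"wz":-18,"tx":-9,"ty":14,"tz":3,"gripper":-1},{"wx":0,"wy":0,"wz":-24,"tx":-12,"ty":19,"tz":4,"gripper":-1},{"wx":0,"wy":0,"wz":-30,"tx":-16,"ty":23,"tz":6,"gripper":-1}]' 60
python3 - <<'E'
from h import *
o=get_obs();p=o['tool_pos'];r=Ro.from_euler('xyz',o['tool_rot'],degrees=True);print(o['qpos'].round())
for c in ('side','top'):
  optics.read_camera(c)
  print(c,[(n,np.round(q['point'],3).tolist(),round(q['confidence'],2)) for n in ['jug_center','jug_handle','jug_mouth','board'] for q in nets.place_of(n,c)][:6])
B=[.445,-.391]
U=tz(47,30); q1=tz(61,30)
plan([([.49,-.33,.34],q1),(tcp_for(B+[.20],U),U),(tcp_for(B+[.10],U),U),(tcp_for(B+[.076],U),U)]); print(tcp_for(B+[.076],U))
E
```

```text
tool_pos: [0.5317, -0.1114, 0.3853]
tool_pos: [0.5193, -0.129, 0.3841]
tool_rot: [-123.6, 25.4, -29.6]
tool_pos: [0.5127, -0.1492, 0.3813]
tool_rot: [-120.0, -0.3, -13.6]
tool_pos: [0.5127, -0.1706, 0.3795]
tool_rot: [-123.8, -25.9, 2.5]
tool_pos: [0.5183, -0.1912, 0.3811]
tool_rot: [-139.4, -48.8, 27.5]
time_s: 18.63
tool_pos: [0.5283, -0.2012, 0.3558]
tool_rot: [179.4, -60.0, 76.9]
force: [0.1, 0.4, -2.7]
grip_width: 0.0152
grasp_force: 59.9
[ 25.  26.  30.  83. -59. 115.  37.]
side [('jug_center', [0.548, -0.12, 0.287], 0.74), ('jug_center', [0.545, -0.124, 0.348], 0.72), ('jug_handle', [0.525, -0.218, 0.355], 0.69), ('jug_mouth', [0.548, -0.12, 0.407], 0.9), ('board', [0.447, -0.39, -0.002], 0.94), ('board', [0.196, -0.358, -0.002], 0.81)]
top [('jug_center', [0.548, -0.118, 0.352], 0.67), ('jug_handle', [0.523, -0.217, 0.358], 0.84), ('jug_mouth', [0.547, -0.117, 0.403], 0.91), ('jug_mouth', [0.547, -0.121, 0.289], 0.43), ('board', [0.199, -0.356, -0.0], 0.71), ('board', [0.441, -0.39, -0.002], 0.68)]
t [ -81.   -6. -108.] 136.0 w [-13.2   0.    7.6] 15.0
t [-195.  -22.  -71.] 208.0 w [-12.1  -0.    7. ] 14.0
t [-87.   0.  50.] 100.0 w [0. 0. 0.] 0.0
t [-21.   0.  12.] 24.0 w [0. 0. 0.] 0.0
[ 0.39368714 -0.45775654  0.08282309]
```

```bash
python3 -m creep '[{"wx":-2.6,"wy":0,"wz":1.5,"tx":-16,"ty":-1,"tz":-22,"gripper":-1},{"wx":-5.2,"wy":0,"wz":3,"tx":-32,"ty":-2,"tz":-44,"gripper":-1},{"wx":-8,"wy":0,"wz":4.5,"tx":-49,"ty":-3,"tz":-65,"gripper":-1},{"wx":-10.5,"wy":0,"wz":6,"tx":-65,"ty":-4,"tz":-87,"gripper":-1},{"wx":-13.2,"wy":0,"wz":7.6,"tx":-81,"ty":-6,"tz":-108,"gripper":-1}]' 60 | grep -E 'pos|rot'
python3 -m creep '[{"wx":-2.6,"wy":0,"wz":1.5,"tx":-24,"ty":-3,"tz":-12,"gripper":-1},{"wx":-5,"wy":0,"wz":3,"tx":-48,"ty":-6,"tz":-23,"gripper":-1},{"wx":-7,"wy":0,"wz":4.2,"tx":-73,"ty":-9,"tz":-33,"gripper":-1},{"wx":-10,"wy":0,"wz":5.6,"tx":-98,"ty":-12,"tz":-44,"gripper":-1},{"wx":-12.1,"wy":0,"wz":7,"tx":-122,"ty":-15,"tz":-54,"gripper":-1}]' 60 | grep -E 'pos|rot'
python3 - <<'E'
from h import *
o=get_obs();p=o['tool_pos'];r=Ro.from_euler('xyz',o['tool_rot'],degrees=True);print(o['qpos'].round())
B=[.445,-.391]
for c in ('side','top'):
  optics.read_camera(c)
  print(c,[(n,np.round(q['point'],3).tolist(),round(q['confidence'],2)) for n in ['jug_center','jug_handle','jug_mouth'] for q in nets.place_of(n,c)][:6])
  if c=='top': print([np.round(q['point'],3).tolist() for q in nets.place_of('potato0','top')])
U=tz(47,30); print('ctr pred',(p+r.apply(CT)).round(3))
plan([(tcp_for(B+[.17],U),U),(tcp_for(B+[.10],U),U),(tcp_for(B+[.076],U),U)])
E
```

```text
tool_pos: [0.4903, -0.3309, 0.3398]
tool_rot: [180.0, -60.0, 60.9]
tool_pos: [0.4242, -0.4178, 0.2606]
tool_rot: [180.0, -60.0, 46.8]
[ 42.  32.  39.  89. -64. 109.  44.]
side [('jug_center', [0.48, -0.361, 0.254], 0.61), ('jug_mouth', [0.481, -0.356, 0.312], 0.87)]
top [('jug_center', [0.482, -0.357, 0.256], 0.75), ('jug_handle', [0.41, -0.426, 0.262], 0.68), ('jug_mouth', [0.481, -0.355, 0.309], 0.81), ('jug_mouth', [0.75, 0.26, -0.001], 0.32)]
[[0.568, -0.094, 0.065], [0.65, -0.128, 0.066], [0.63, -0.083, 0.061], [0.608, -0.142, 0.06]]
ctr pred [ 0.476 -0.351  0.254]
t [-100.    4.   -3.] 100.0 w [-0.1 -0.   0.2] 0.0
t [-61.   0.  35.] 70.0 w [0. 0. 0.] 0.0
t [-21.   0.  12.] 24.0 w [0. 0. 0.] 0.0
```

All four potatoes are seen in the colander. Now I'll lower the jug.

```bash
python3 -m creep '[{"wx":0,"wy":0,"wz":0,"tx":-20,"ty":-1,"tz":-1,"gripper":-1},{"wx":0,"wy":0,"wz":0,"tx":-40,"ty":-2,"tz":-1,"gripper":-1},{"wx":0,"wy":0,"wz":0,"tx":-60,"ty":-3,"tz":-2,"gripper":-1},{"wx":0,"wy":0,"wz":0,"tx":-80,"ty":-4,"tz":-2,"gripper":-1},{"wx":0,"wy":0,"wz":0,"tx":-100,"ty":-4,"tz":-3,"gripper":-1}]' 60 | grep -E 'pos|rot'
python3 -m creep '[{"wx":0,"wy":0,"wz":0,"tx":-13,"ty":0,"tz":8,"gripper":-1},{"wx":0,"wy":0,"wz":0,"tx":-26,"ty":0,"tz":15,"gripper":-1},{"wx":0,"wy":0,"wz":0,"tx":-39,"ty":0,"tz":22,"gripper":-1},{"wx":0,"wy":0,"wz":0,"tx":-50,"ty":0,"tz":29,"gripper":-1},{"wx":0,"wy":0,"wz":0,"tx":-61,"ty":0,"tz":35,"gripper":-1}]' 60
python3 - <<'E'
from h import *
o=get_obs();p=o['tool_pos'];r=Ro.from_euler('xyz',o['tool_rot'],degrees=True);print(o['qpos'].round())
for c in ('side','top'):
  img,_=optics.read_camera(c); 
  if c=='side': save('b1.png',img[150:270,260:480].repeat(3,0).repeat(3,1))
  print(c,[(n,np.round(q['point'],3).tolist(),round(q['confidence'],2)) for n in ['jug_center','jug_handle','jug_mouth','beaker'] for q in nets.place_of(n,c)][:6])
E
```

```text
tool_pos: [0.387, -0.4523, 0.1758]
tool_rot: [179.9, -60.0, 47.3]
time_s: 21.25
tool_pos: [0.3873, -0.4518, 0.1047]
tool_rot: [180.0, -60.1, 47.2]
force: [0.0, -0.1, -1.0]
grip_width: 0.0153
grasp_force: 60.0
[ 48.  46.  36.  89. -65. 106.  58.]
side [('jug_center', [0.438, -0.393, 0.097], 0.78), ('jug_center', [0.751, -0.205, 0.001], 0.16), ('jug_handle', [0.375, -0.464, 0.106], 0.55), ('jug_mouth', [0.446, -0.391, 0.039], 0.74), ('jug_mouth', [0.447, -0.39, 0.159], 0.56), ('jug_mouth', [0.36, -0.244, 0.005], 0.17)]
top [('jug_center', [0.443, -0.395, 0.103], 0.72), ('jug_handle', [0.378, -0.465, 0.107], 0.72), ('jug_mouth', [0.442, -0.391, 0.157], 0.88), ('beaker', [0.364, -0.246, 0.001], 0.92)]
```

View pics/b1.png

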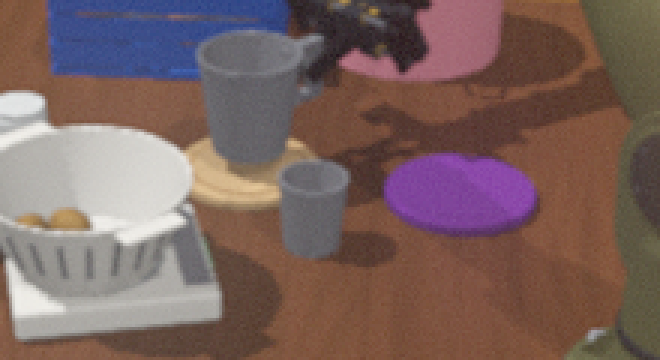

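The jug is upright above the wooden board and centred on it. I'll come down slowly, watching the force.

```bash
python3 -m creep '[{"wx":0,"wy":0,"wz":0,"tx":-3,"ty":0,"tz":2,"gripper":-1},{"wx":0,"wy":0,"wz":0,"tx":-6,"ty":0,"tz":4,"gripper":-1},{"wx":0,"wy":0,"wz":0,"tx":-9,"ty":0,"tz":5,"gripper":-1},{"wx":0,"wy":0,"wz":0,"tx":-12,"ty":0,"tz":7,"gripper":-1},{"wx":0,"wy":0,"wz":0,"tx":-14,"ty":0,"tz":8,"gripper":-1}]' 60 | grep -E 'pos|force'
for i in 1 2; do python3 -m creep '[{"wx":0,"wy":0,"wz":0,"tx":-0.6,"ty":0,"tz":0.4,"gripper":-1},{"wx":0,"wy":0,"wz":0,"tx":-1.2,"ty":0,"tz":0.7,"gripper":-1},{"wx":0,"wy":0,"wz":0,"tx":-1.8,"ty":0,"tz":1,"gripper":-1},{"wx":0,"wy":0,"wz":0,"tx":-2.4,"ty":0,"tz":1.4,"gripper":-1},{"wx":0,"wy":0,"wz":0,"tx":-3,"ty":0,"tz":1.7,"gripper":-1}]' 60 | grep -E 'pos|force'; done
```

```text
tool_pos: [0.3863, -0.4524, 0.0888]
force: [0.5, -0.0, -2.5]
grasp_force: 60.0
tool_pos: [0.3864, -0.4527, 0.0862]
force: [0.7, -0.4, -1.9]
grasp_force: 60.0
tool_pos: [0.3863, -0.4527, 0.0826]
force: [-0.1, 0.5, -1.5]
grasp_force: 60.0
```

```bash
for i in 1 2 3; do python3 -m creep '[{"wx":0,"wy":0,"wz":0,"tx":-0.4,"ty":0,"tz":0.2,"gripper":-1},{"wx":0,"wy":0,"wz":0,"tx":-0.8,"ty":0,"tz":0.5,"gripper":-1},{"wx":0,"wy":0,"wz":0,"tx":-1.2,"ty":0,"tz":0.7,"gripper":-1},{"wx":0,"wy":0,"wz":0,"tx":-1.2,"ty":0,"tz":0.7,"gripper":-1}]' 60 | grep -E 'pos|force: \['; done
```

```text
tool_pos: [0.3863, -0.4526, 0.0812]
force: [-0.6, 0.3, -2.1]
tool_pos: [0.3863, -0.4528, 0.0802]
force: [-0.5, -0.3, -0.4]
tool_pos: [0.3862, -0.453, 0.0799]
force: [-2.7, -2.0, 4.5]
```

```bash
python3 -m creep '[{"wx":0,"wy":0,"wz":0,"tx":0,"ty":0,"tz":0,"gripper":-1},{"wx":0,"wy":0,"wz":0,"tx":0,"ty":0,"tz":0,"gripper":-1},{"wx":0,"wy":0,"wz":0,"tx":0,"ty":0,"tz":0,"gripper":-0.6},{"wx":0,"wy":0,"wz":0,"tx":0,"ty":0,"tz":0,"gripper":-0.4},{"wx":0,"wy":0,"wz":0,"tx":0,"ty":0,"tz":0,"gripper":0}]' 5
python3 -m creep '[{"wx":0,"wy":0,"wz":0,"tx":0,"ty":0,"tz":0,"gripper":0.4},{"wx":0,"wy":0,"wz":0,"tx":0,"ty":0,"tz":0,"gripper":0.7},{"wx":0,"wy":0,"wz":0,"tx":0,"ty":0,"tz":0,"gripper":1},{"wx":0,"wy":0,"wz":0,"tx":0,"ty":0,"tz":0,"gripper":1},{"wx":0,"wy":0,"wz":0,"tx":0,"ty":0,"tz":0,"gripper":1}]'
python3 -m creep '[{"wx":0,"wy":0,"wz":0,"tx":0,"ty":0,"tz":0,"gripper":1},{"wx":0,"wy":0,"wz":0,"tx":0,"ty":0,"tz":0,"gripper":1},{"wx":0,"wy":0,"wz":0,"tx":0,"ty":0,"tz":0,"gripper":1},{"wx":0,"wy":0,"wz":0,"tx":0,"ty":0,"tz":0,"gripper":1},{"wx":0,"wy":0,"wz":0,"tx":0,"ty":0,"tz":0,"gripper":1}]' | grep -E 'pos|width|force'
python3 - <<'E'
from h import *
img,_=optics.read_camera('wrist'); save('w3.png',img)
E
```

```text
time_s: 24.42
tool_pos: [0.3866, -0.4522, 0.0781]
tool_rot: [-179.9, -60.0, 47.0]
force: [1.2, 0.5, -0.0]
grip_width: 0.0243
grasp_force: 0.0
time_s: 24.83
tool_pos: [0.3863, -0.4526, 0.0785]
tool_rot: [-180.0, -60.0, 47.0]
force: [-0.3, -0.2, -0.5]
grip_width: 0.0561
grasp_force: 0.0
tool_pos: [0.3863, -0.4527, 0.0785]
force: [-0.1, -0.6, 0.1]
grip_width: 0.0846
grasp_force: 0.0
```

View pics/w3.png

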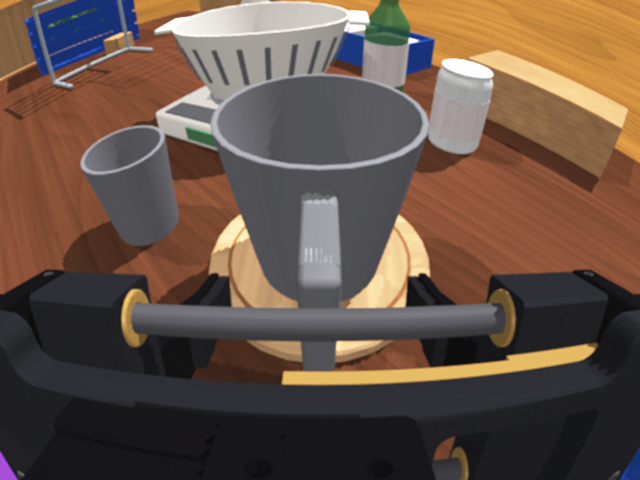

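The jug stands free and upright on the wooden board, with its foot at about (320,290) and well inside the edge. The fingers are clear on both sides of the handle. I'll back away.

```bash
python3 -m creep '[{"wx":0,"wy":0,"wz":0,"tx":0,"ty":0,"tz":-12,"gripper":1},{"wx":0,"wy":0,"wz":0,"tx":0,"ty":0,"tz":-30,"gripper":1},{"wx":0,"wy":0,"wz":0,"tx":0,"ty":0,"tz":-50,"gripper":1},{"wx":0,"wy":0,"wz":0,"tx":0,"ty":0,"tz":-75,"gripper":1},{"wx":0,"wy":0,"wz":0,"tx":0,"ty":0,"tz":-100,"gripper":1}]'
python3 - <<'E'
from h import *
for c in ('side','top'):
  img,_=optics.read_camera(c)
  print(c,[(n,np.round(q['point'],3).tolist(),round(q['confidence'],2)) for n in ['jug_center','jug_mouth','board','colander','potato0'] for q in nets.place_of(n,c)])
E
```

```text
time_s: 25.72
tool_pos: [0.3263, -0.5168, 0.1294]
tool_rot: [-180.0, -60.0, 47.0]
force: [-0.7, -0.1, -0.0]
grip_width: 0.0871
grasp_force: 0.0
side [('jug_center', [0.439, -0.393, 0.074], 0.74), ('jug_center', [0.756, 0.128, 0.0], 0.52), ('jug_center', [0.374, -0.464, 0.082], 0.26), ('jug_mouth', [0.441, -0.392, 0.131], 0.86), ('board', [0.197, -0.353, 0.0], 0.65), ('board', [0.444, -0.391, 0.016], 0.64), ('board', [0.446, -0.391, -0.003], 0.56), ('colander', [0.591, -0.126, 0.043], 0.84), ('potato0', [0.608, -0.152, 0.067], 0.52), ('potato0', [0.647, -0.128, 0.065], 0.51)]
top [('jug_center', [0.446, -0.391, 0.076], 0.66), ('jug_mouth', [0.441, -0.39, 0.129], 0.92), ('board', [0.205, -0.358, 0.001], 0.96), ('board', [0.442, -0.39, -0.006], 0.57), ('colander', [0.588, -0.127, 0.039], 0.85), ('potato0', [0.608, -0.142, 0.066], 0.73), ('potato0', [0.632, -0.083, 0.064], 0.63), ('potato0', [0.445, -0.388, 0.017], 0.61), ('potato0', [0.652, -0.125, 0.067], 0.48)]
```

One detection puts a potato in the jug, so I'll check with a crop.

Run:
```python
from h import *
img,_=optics.read_camera('top'); save('t9.png',cv2.resize(img[140:290,350:530],None,fx=4,fy=4,interpolation=cv2.INTER_CUBIC))
print([(np.round(q['point'],3).tolist(),round(q['confidence'],2)) for q in nets.place_of('potato0','top')])
```

```text
[([0.632, -0.084, 0.065], 0.77), ([0.569, -0.093, 0.063], 0.67), ([0.651, -0.128, 0.065], 0.64), ([0.61, -0.143, 0.065], 0.6)]
```

View pics/t9.png

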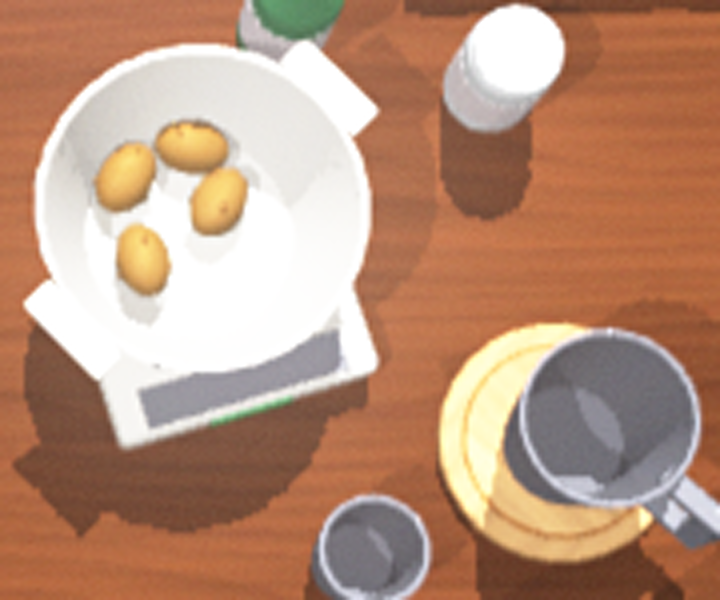

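The crop shows all four potatoes in the colander and the empty jug on the wooden board, so the jug detection was false. I'm handing in.

```bash
python3 -c "
from cell import env
print(env.sign_off())"
```

```text
the job is handed in; nothing more can be done
None
```

The job is handed in: all four potatoes are in the colander on the scale, and the empty jug stands upright and released on the wooden board (no verdict was returned).

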